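Open the bench dust extractor and click its suction up to notch four

ROBOT

A 6-joint arm with a two-finger parallel gripper is mounted at the origin on a cart in front of the work surface, level with it; the furniture and walls round the work are solid. World frame = base frame: x ahead of the robot, y to its left, z up, the work surface at z = 0. Lengths are in m, angles in degrees, forces in N, time in s.
With the tool pointing down it reaches from about 0.25 to 0.725 m from the base axis. Payload 9.7 kg.
Tool frame: the origin (TCP) lies on the centre line of the jaws, within the pads' length; the fingertips stand 14 mm ahead of it and the grasp point (between the pads) lies 5 mm behind it; z points along the fingers, y is the line along which they close (so a half turn about z gives the same grasp; the last joint's range is limited). The gripper opens to 85 mm and grips with 20 to 120 N. Pads are 22 mm wide; open, the fingers measure 114 mm over their backs; the gripper's body (76 mm by 85 mm) begins 54 mm behind the grasp point. The pads swing forward as they close: fully open they stand 13 mm farther back than shut.
Start: joints at [-69.672, 4.979, 10.078, 95.1, 0, 90], TCP at [0.191, -0.516, 0.22] pointing down, gripper open.
Joint ranges: [-179.16, 179.16], [-48.56, 103.87], [-65.8, 70.77], [-126.05, 130.52], [-82.76, 87.17], [-180, 180]. Speed limits (degrees/s): [127.2, 127.2, 147.25, 180, 180, 180].

INTERFACE

Orientations are given as [roll, pitch, yaw] about the fixed x, y, z axes, in that order (R = Rz(yaw) Ry(pitch) Rx(roll)).
In Python, from workcell import bot, camera, get_calibration, ticket gives the robot as it stands. The module is installed in compiled form; this text tells all that it offers.
- The arm moves only by the tool send_rows, never from a script. Its arguments are lists of equal length, an entry for each row: "linear": the shift along the tool's x, y, z in m, a list of three; "twist": the turn, a rotation vector about the tool's x, y, z in units of 10 degrees (1.0 is 10 degrees), a list of three; "gripper": the opening in per cent of the stroke, from 0 (shut) to 100 (fully open). In form: {"linear": [[x, y, z], ...], "twist": [[wx, wy, wz], ...], "gripper": [gripper, ...]}. A call has 1 to 8 rows; each row shifts and turns the commanded pose from where the row before left it, along the tool's axes as they then stand; what a row does not reach is not made up. A row lasts 1/8 s, in which the tool goes at most 62.5 mm and 10.7 degrees, less where a joint would pass 70% of its speed; a pose out of reach is approached as far as the arm can. A call with a gripper value outside its range is refused whole. The fingers move at their own pace and stop on an object; "grip_force" is the grip in N (left out, the last holds). Time passes only in rows, so rows that do not move let the fingers close. It gives the time, the measured TCP pose, the force, the opening and the grip force at its end, in the units of the state.
- bot.get_obs(): the state, without advancing time (a new reading comes with each control period).
- camera(name): name is "side" or "top" or "wrist"; returns the picture (384x512x3 uint8, red, green, blue); there is no depth.
- get_calibration(name): a dict with "fx", "fy", "cx", "cy" (pixels), "k1" (the pictures are not rectified: a ray, as slopes to the right and down, at radius r is drawn at 1 + k1 r^2 times it, then the intrinsics apply), "origin" and "orientation" of the camera in the world; the wrist camera has in their place "hand_eye" (4x4, takes a point from camera to tool coordinates, whose origin is the TCP and whose axes are the flange's). Camera axes: x right, y down, z forward; pixel columns grow to the right and rows downward; lengths in m; the calibration is good to about 2 mm. A picture is of the moment at which its call begins: read the wrist's pose just before it. get_calibration takes no time and is no camera call.
- ticket.job_done(): hands the job in; it is judged then, once.
The state is a dict: "time": time; "q": joint angles; "qd": joint speeds; "joint_efforts": joint torques, N m; "ee_pos": TCP position; "tcp_rot": TCP orientation; "wrist_force": force on the tool from outside, world axes, zero at the start; "torque": the same for the moment, N m; "opening": finger opening in m; "grasp_force": force on a finger pad.
Only numpy, scipy, OpenCV 4.12 (cv2) and the standard library are available. Lean on these libraries where they do the work, as an engineer would, in place of code of your own. Each camera call takes 0.05 s, during which the arm holds its last target. There are 200 camera calls.

TASK

Get the bench-top dust extractor ready for grinding. First squeeze the release tab of its dust cover towards the upright rib behind it and swing the cover up and right back, so that it stays standing open (the fan must not pull against a shut cover). Then click the suction lever away from you one notch at a time, letting it rest about half a second in every notch so that the fan can follow, until it is left in notch 4, counting the notch nearest to you as 0; do not go past notch 4, and do not disturb the cast, the tweezers or the small clear box on the extractor.

Things in the scene. Friction and masses are not known exactly. Their poses are not given: they have to be found in the camera images.
- extractor: bench-top dust extractor, a white box 200 (x) x 260 (y) x 120 mm high, fixed. Origin at the centre of its underside; x away from the robot, y left, z up; may be turned a little. A grey hinged dust cover closes the intake in the left part of its flat top; the suction lever rises from a rounded metal hump in the right part.
- dust_cover (a joint): opening of the dust cover, rad: 0 shut, 1.57 upright, 1.75 at its stop. A grey plate 126 (x) x 116 (y) x 5 mm, flush with the top when shut, hinged along its far edge. The hinge is stiff (0.15 N m of friction): the cover stays wherever it is let go. While the release tab is out, its hook (16 mm deep under the near edge, middle 26 mm) holds the cover shut.
- cover_hinge (a point): point on the hinge axis of the dust cover at mid-width, at the height of the cover's upper face (121 mm above the extractor's underside); the axis runs along the extractor's y
- cover_latch (a point): grip of the cover, midway between release tab (nearer) and fixed rib, 13 mm above the cover's face, 100 mm nearer than the hinge. Both are upright plates on the cover, 36 mm wide (y), 26 tall, 4 thick: tab's near face 118 mm from the hinge, rib's far face 82 mm, so 36 mm over both. Axes turn with the cover: when shut, x away from the robot, z up.
- release_tab (a joint): travel of the release tab towards the rib in m: 0 out (hooked), 0.008 fully in. It is sprung: 2 N to start, 7 N fully in; the hook is free of the frame from 0.006. Once the cover is lifted 0.15 rad the tab may be let go.
- suction_lever (a joint): angle of the lever, rad: grows away from the robot. Seven notches 0 (nearest) to 6, 0.16 apart: notch 4 is at 0.64; upright is 0.48. A sprung cross pin drops between the steel ridges of the hump; passing a ridge takes about 3 N at the paddle, and let go between notches the lever falls into the nearer one. Starts in notch 0 or 1.
- lever_paddle (a point): centre of the lever's black thumb paddle, 12 mm thick, 26 mm wide (along the extractor's y) and 34 mm along the lever; it lies 114 mm from the lever's pivot, so one click moves it 18 mm
- lever_pivot (a point): point on the lever's pivot axis, inside the housing, in the plane in which the lever swings, 75 mm above the extractor's underside; the axis runs along the extractor's y
- cast_mid (a point): bystander: orange jaw cast on a clear base, 56 x 66 x 40 mm, standing on the bench left of the extractor; its centre, half-way up. Leave it alone.
- tweezers_mid (a point): bystander: steel tweezers 130 mm long, lying on the mat in front of the extractor; their centre. Leave them alone.
- parts_box_mid (a point): bystander: small clear box 36 x 37 x 22 mm standing on the extractor's top, behind the lever; its centre. Leave it alone.

How it is judged (in metres and radians):
On the way, in this order (a step that is already met when the one before it is completed fails the run):
1. the dust cover stands open (at least 1.3 rad) before the lever is moved (value of joint dust_cover above 1.3 rad), for 0.2 s.
2. the lever rests one notch further from the robot than before (first click), with the cover open (distance of lever_paddle from where it was at the start of the episode between 0.0109 and 0.0255 m and value of joint dust_cover above 1.3 rad and velocity of joint suction_lever between -0.08 and 0.08 rad/s), for 0.25 s.
3. the lever rests one notch further from the robot than before (second click), with the cover open (distance of lever_paddle from where it was at the start of the episode between 0.0291 and 0.0435 m and value of joint dust_cover above 1.3 rad and velocity of joint suction_lever between -0.08 and 0.08 rad/s), for 0.25 s.
4. the lever rests one notch further from the robot than before (third click), with the cover open (distance of lever_paddle from where it was at the start of the episode between 0.0471 and 0.0613 m and value of joint dust_cover above 1.3 rad and velocity of joint suction_lever between -0.08 and 0.08 rad/s), for 0.25 s.
At the end, for the whole second after the job is handed in: the dust cover stands open by itself (at least 1.3 rad), and the suction lever, let go, rests in notch 4 (0.64 rad, within 0.04), having rested in every notch on the way (value of joint dust_cover above 1.3 rad and value of joint suction_lever between 0.6 and 0.68 rad and velocity of joint suction_lever between -0.08 and 0.08 rad/s and velocity of joint dust_cover between -0.05 and 0.05 rad/s); the robot touches nothing.
It fails at once if the lever goes past notch 4 (over the next ridge) (value of joint suction_lever above 0.72 rad).
It fails at once if the cast is moved by more than 15 mm (distance of cast_mid from where it was at the start of the episode above 0.015 m).
It fails at once if the tweezers are moved by more than 15 mm (distance of tweezers_mid from where it was at the start of the episode above 0.015 m).
It fails at once if the small box is moved by more than 15 mm (distance of parts_box_mid from where it was at the start of the episode above 0.015 m).
It also fails if it takes over 64 s, if anything falls off the work surface, if the arm or the gripper's body presses on something with over 40 N, if the wrist force passes 120 N, or if a joint passes its speed limit or range.

## Working session

There is one attempt and no reset: what is moved stays moved. The work goes in short steps, Python scripts to look and compute and a tool call to move; the robot and the scene stay as the last step left them, time stands still between calls to the robot, and variables do not carry over. Pictures are saved under pics/ and viewed, at most 10 in all, crops included, and the job is handed in when it is done.

Besides the shell and the picture viewer there is one more tool, called after "Request:" as name(argument=value, ...) on one line, values as JSON. send_rows: Moves the arm, as the interface text tells. Its arguments: {"type":"object","properties":{"linear":{"type":"array"},"twist":{"type":"array"},"gripper":{"type":"array"},"grip_force":{"type":"number"}},"required":["linear","twist","gripper"]}

```bash
mkdir -p pics
cat > h.py <<'E'
import numpy as np,cv2
from scipy.spatial.transform import Rotation as R
from workcell import bot,camera,get_calibration,ticket
def save(n,f):
    im=camera(n); cv2.imwrite('pics/'+f,im[:,:,::-1]); return im
E
python3 - <<'E'
from h import *
for n in ['top','side']:
    save(n,n+'0.png'); print(n,get_calibration(n))
print(get_calibration('wrist')); print(bot.get_obs())
E
```

```text
top {'fx': 462.96597943490275, 'fy': 462.96597943490275, 'cx': 256.5668619543229, 'cy': 188.0616045620095, 'k1': 0.03925833775028328, 'origin': array([0.41208389, 0.1319583 , 1.268581  ]), 'orientation': array([-174.61765075,    1.62058444,  -90.004704  ])}
side {'fx': 399.6977762349529, 'fy': 399.6977762349529, 'cx': 252.43410953424515, 'cy': 190.05911294852126, 'k1': -0.13460472255828512, 'origin': array([ 0.27486889, -0.5873687 ,  0.48605212]), 'orientation': array([-115.56606541,   -1.03095726,  -15.69596633])}
{'fx': 333.28515573741146, 'fy': 333.28515573741146, 'cx': 256.5839184381233, 'cy': 195.39367717052505, 'k1': -0.06331038773893687, 'hand_eye': array([[-2.57096143e-04, -9.55016377e-01, -2.96552951e-01,
         7.46595855e-02],
       [ 9.99999857e-01, -3.84736271e-04,  3.72052727e-04,
         6.77020926e-05],
       [-4.69411124e-04, -2.96552813e-01,  9.55016339e-01,
        -1.54569449e-01],
       [ 0.00000000e+00,  0.00000000e+00,  0.00000000e+00,
         1.00000000e+00]])}
{'time': 0.1, 'q': array([-6.96710620e+01,  5.00833484e+00,  1.00418027e+01,  9.50985383e+01,
        6.90293956e-04,  9.00013542e+01]), 'qd': array([ 0.08924345, -0.1587473 ,  0.11153064, -0.02263259,  0.01828572,
        0.11610944]), 'joint_efforts': array([-9.66845764e-04, -5.21560800e+01,  4.65655160e+01,  1.60967465e-02,
       -3.54206418e-05,  1.11446144e-05]), 'ee_pos': array([ 0.19101127, -0.51555988,  0.21937541]), 'tcp_rot': array([-1.79934930e+02, -6.88755535e-04,  2.03275830e+01]), 'wrist_force': array([-0.06195374,  0.21584995, -0.48841852]), 'torque': array([-0.03564903, -0.04726976,  0.02324368]), 'grasp_force': 0.0, 'opening': 0.08551597708064511}
```

View pics/top0.png

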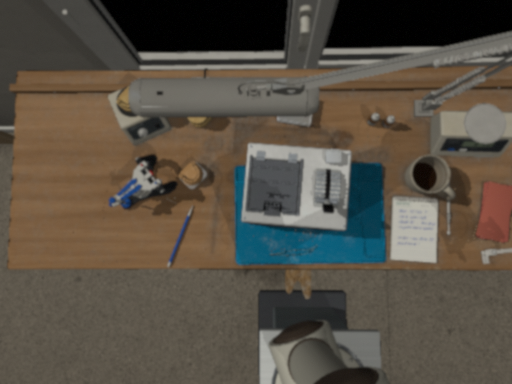

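View pics/side0.png

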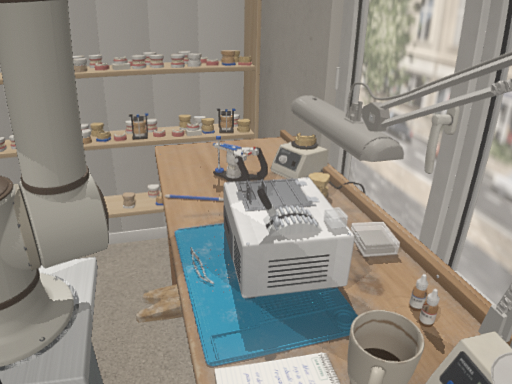

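Run:
```python
import cv2
a=cv2.imread('pics/top0.png')[138:238,235:360]; b=cv2.imread('pics/side0.png')[170:300,170:360]
cv2.imwrite('pics/c1.png',cv2.convertScaleAbs(cv2.resize(a,None,fx=6,fy=6,interpolation=2),alpha=1.5)); cv2.imwrite('pics/c2.png',cv2.resize(b,None,fx=4.2,fy=4.2,interpolation=2))
```

```text
(no output)
```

View pics/c1.png

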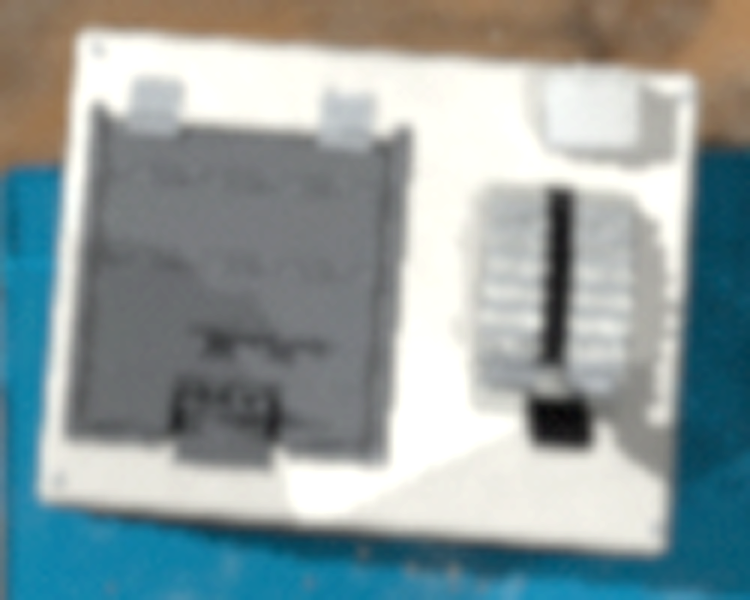

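View pics/c2.png

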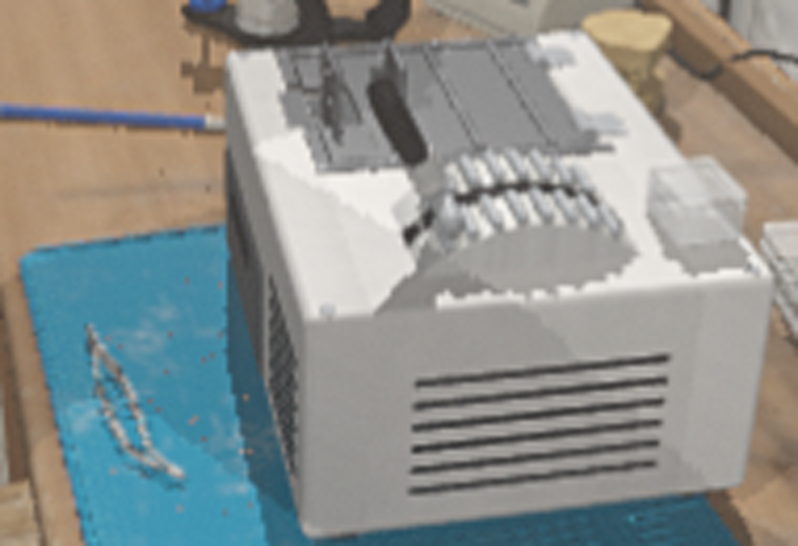

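```bash
cat >> h.py <<'E'
def ray(n,uv,T=None):
    c=get_calibration(n); d=(np.array(uv,float)-[c['cx'],c['cy']])/[c['fx'],c['fy']]
    s=d.copy()
    for _ in range(20): s=d/(1+c['k1']*(s@s))
    v=np.array([s[0],s[1],1])
    if n=='wrist':
        M=T@c['hand_eye']; return M[:3,3],M[:3,:3]@v
    return c['origin'],R.from_euler('xyz',c['orientation'],degrees=True).as_matrix()@v
def plane(n,uv,z,T=None):
    o,d=ray(n,uv,T); return o+d*(z-o[2])/d[2]
def two(n1,a,n2,b,T=None):
    o,d=ray(n1,a,T);p,e=ray(n2,b,T); d=d/np.linalg.norm(d);e=e/np.linalg.norm(e)
    s=np.linalg.lstsq(np.stack([d,-e],1),p-o,rcond=None)[0]; P,Q=o+s[0]*d,p+s[1]*e
    return (P+Q)/2,np.linalg.norm(P-Q)
def tcp():
    o=bot.get_obs();T=np.eye(4);T[:3,:3]=R.from_euler('xyz',o['tcp_rot'],degrees=True).as_matrix();T[:3,3]=o['ee_pos'];return T
def drawpix(n,P,T=None):
    c=get_calibration(n)
    if n=='wrist': M=T@c['hand_eye'];o,Rm=M[:3,3],M[:3,:3]
    else: o,Rm=c['origin'],R.from_euler('xyz',c['orientation'],degrees=True).as_matrix()
    q=Rm.T@(np.array(P)-o); s=q[:2]/q[2]; s=s*(1+c['k1']*(s@s)); return s*[c['fx'],c['fy']]+[c['cx'],c['cy']]
E
python3 - <<'E'
from h import *
f=lambda x,y:plane('top',(x/6+235-.42,y/6+138-.42),z)
z=.12
C=[f(*p) for p in [(82,30),(697,75),(664,550),(40,500)]]
print(np.round(C,4)); print([round(np.linalg.norm(C[i]-C[(i+1)%4]),4) for i in range(4)])
a=C[0]-C[1]; b=C[0]-C[3];c=C[1]-C[2];e=C[3]-C[2]
for v in(a,e): print(np.degrees(np.arctan2(-v[0],v[1])))
for v in(b,c): print(np.degrees(np.arctan2(v[1],v[0])))
print('mid',np.mean(C,0))
for n,p in dict(coverFL=(95,118),FR=(405,135),NR=(380,460),NL=(70,438),slotfar=(558,188),slotnear=(548,385)).items(): print(n,f(*p))
z=.147;print('grip',f(225,410))
z=.17;print('paddle',f(560,420))
g=lambda x,y:(x/4.2+170-.4,y/4.2+170-.4)
print('paddle two',two('top',(562/6+235-.4,422/6+138-.4),'side',g(395,122)))
E
```

```text
[[ 0.6354  0.1854  0.12  ]
 [ 0.6148 -0.0705  0.12  ]
 [ 0.4182 -0.0533  0.12  ]
 [ 0.4387  0.2024  0.12  ]]
[np.float64(0.2567), np.float64(0.1974), np.float64(0.2566), np.float64(0.1974)]
-4.593253058695803
-4.577792841948043
-4.95435965718336
-4.982069810700129
mid [0.52676484 0.06601139 0.12      ]
coverFL [0.59804933 0.17988497 0.12      ]
FR [0.59026463 0.05066356 0.12      ]
NR [0.455039   0.06218585 0.12      ]
NL [0.46425945 0.19008319 0.12      ]
slotfar [ 0.56773673 -0.01240185  0.12      ]
slotnear [ 0.4858783 -0.0071303  0.12     ]
grip [0.47425223 0.12608256 0.147     ]
paddle [ 0.46885746 -0.00557377  0.17      ]
paddle two (array([ 0.46602916, -0.00500322,  0.17729816]), np.float64(0.0033631158442636935))
```

```bash
cat >> h.py <<'E'
def to(P=None,rpy=None):
    "tool-frame shift to P, and (after it) turn to rpy in 10-degree units"
    T=tcp(); 
    if P is not None: print('lin',np.round(T[:3,:3].T@(np.array(P)-T[:3,3]),4))
    if rpy is not None: print('rot',np.round(np.degrees((R.from_matrix(T[:3,:3]).inv()*R.from_euler('xyz',rpy,degrees=True)).as_rotvec())/10,3))
E
python3 -c "
from h import *
to([.475,.126,.30],[180,0,85.25])"
```

```text
lin [ 0.4892 -0.503  -0.08  ]
rot [-6.000e-03 -4.000e-03 -6.492e+00]
```

Request:
send_rows(linear=[[0.03, -0.03, -0.02], [0.04, -0.04, -0.02], [0.04, -0.042, -0.02], [0.04, -0.042, -0.02], [0.04, -0.042, 0], [0.04, -0.042, 0], [0.04, -0.042, 0], [0.04, -0.042, 0]], twist=[[0, 0, 0], [0, 0, 0], [0, 0, 0], [0, 0, 0], [0, 0, 0], [0, 0, 0], [0, 0, 0], [0, 0, 0]], gripper=[100, 100, 100, 100, 100, 100, 100, 100])

```text
time: 1.1
ee_pos: [0.3702, -0.1043, 0.2999]
tcp_rot: [180.0, -0.0, 20.3]
wrist_force: [1.0, -0.3, -0.2]
opening: 0.0856
grasp_force: 0.0
```

Request:
send_rows(linear=[[0.04, -0.042, 0], [0.04, -0.042, 0], [0.04, -0.042, 0], [0.03, -0.03, 0], [0.02, -0.02, 0], [0, 0, 0], [0, 0, 0]], twist=[[0, 0, 0], [0, 0, 0], [0, 0, 0], [0, 0, 0], [0, 0, -0.5], [0, 0, -1], [0, 0, -1]], gripper=[100, 100, 100, 100, 100, 100, 100])

```text
time: 1.98
ee_pos: [0.4681, 0.1185, 0.2994]
tcp_rot: [-180.0, 0.1, 45.7]
wrist_force: [0.0, -0.5, -1.4]
opening: 0.0858
grasp_force: 0.0
```

Request:
send_rows(linear=[[0, 0, 0], [0, 0, 0], [0, 0, 0], [0, 0, 0], [0, 0, 0], [0, 0, 0]], twist=[[0, 0, -1], [0, 0, -1], [0, 0, -1], [0, 0, -1], [0, 0, 0], [0, 0, 0]], gripper=[100, 100, 100, 100, 100, 100])

```text
time: 2.72
ee_pos: [0.4681, 0.118, 0.2998]
tcp_rot: [-180.0, 0.0, 85.1]
wrist_force: [-0.1, 0.7, -0.3]
opening: 0.0852
grasp_force: 0.0
```

```bash
python3 -c "
from h import *
T=tcp();print(bot.get_obs()['ee_pos'],bot.get_obs()['tcp_rot'],bot.get_obs()['q']);np.save('T1.npy',T)
im=save('wrist','w1.png');cv2.imwrite('pics/w1b.png',cv2.convertScaleAbs(cv2.resize(im[:,:,::-1],(800,600),interpolation=2),alpha=1.3))
to([.475,.126,.30],[180,0,85.25])"
```

```text
[0.46814489 0.11797228 0.29982102] [-1.79982796e+02  6.82149140e-03  8.51063216e+01] [ 1.41445300e+01 -1.60273897e+00  1.23913072e+01  1.04012535e+02
 -8.36285185e-04  1.09038210e+02]
lin [ 0.0086  0.0062 -0.0001]
rot [-0.001  0.    -0.01 ]
```

View pics/w1b.png

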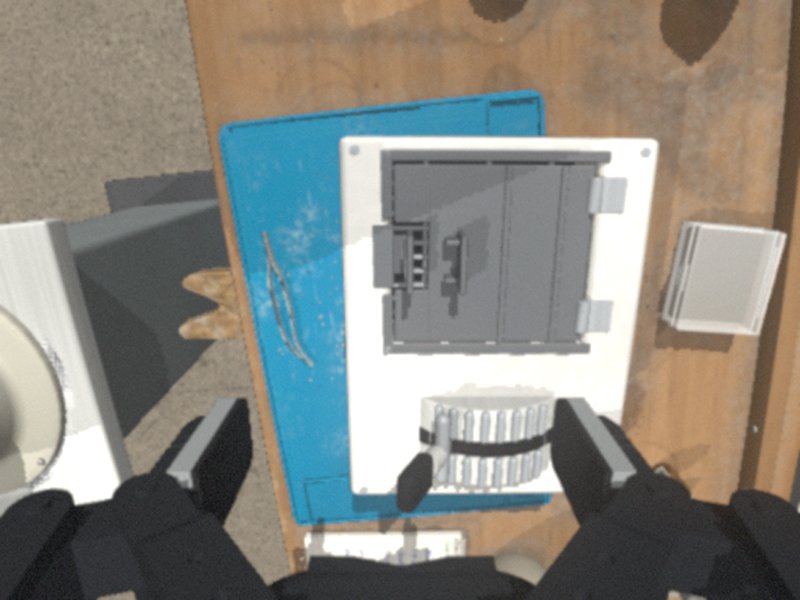

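Run:
```python
from h import *
T=np.load('T1.npy')
w=lambda x,y,z:plane('wrist',(x*.64-.18,y*.64-.18),z,T)
ang=np.radians(-4.75);ex=np.array([np.cos(ang),np.sin(ang)]);ey=np.array([-ex[1],ex[0]]);c=np.array([.5268,.0660])
for n,p in dict(NL=(342,137,.12),FL=(657,140,.12),NR=(352,492,.12),coverNL=(391,160,.121),coverFL=(600,162,.121),coverFR=(588,348,.121),coverNR=(392,348,.121),tabL=(409,232,.147),tabR=(408,290,.147),ribL=(465,233,.147),ribR=(464,292,.147),slotN=(420,436,.145),slotF=(553,438,.145),pad=(415,485,.18)).items():
    P=w(*p); d=P[:2]-c; print(n,np.round(P,4),'local',np.round([d@ex,d@ey],4))
im=cv2.imread('pics/w1.png'); cv2.imwrite('pics/w1c.png',cv2.convertScaleAbs(cv2.resize(im[80:240,210:410],(800,640)[:2],interpolation=2)[:600],alpha=1.5))
```

```text
NL [0.4378 0.2006 0.12  ] local [-0.0998  0.1268]
FL [0.6334 0.1836 0.12  ] local [0.0965 0.126 ]
NR [ 0.4145 -0.0562  0.12  ] local [-0.1018 -0.1311]
coverNL [0.4666 0.1843 0.121 ] local [-0.0698  0.1129]
coverFL [0.5969 0.1727 0.121 ] local [0.061  0.1122]
coverFR [0.5914 0.0478 0.121 ] local [ 0.0659 -0.0128]
coverNR [0.4559 0.0597 0.121 ] local [-0.0701 -0.0122]
tabL [0.474  0.1428 0.147 ] local [-0.059   0.0722]
tabR [0.4705 0.1073 0.147 ] local [-0.0595  0.0365]
ribL [0.5071 0.1394 0.147 ] local [-0.0257  0.0715]
ribR [0.5046 0.1031 0.147 ] local [-0.0251  0.0351]
slotN [0.4702 0.0037 0.145 ] local [-0.0512 -0.0668]
slotF [ 0.5606 -0.0062  0.145 ] local [ 0.0397 -0.0692]
pad [ 0.4649 -0.0096  0.18  ] local [-0.0554 -0.0804]
```

View pics/w1c.png

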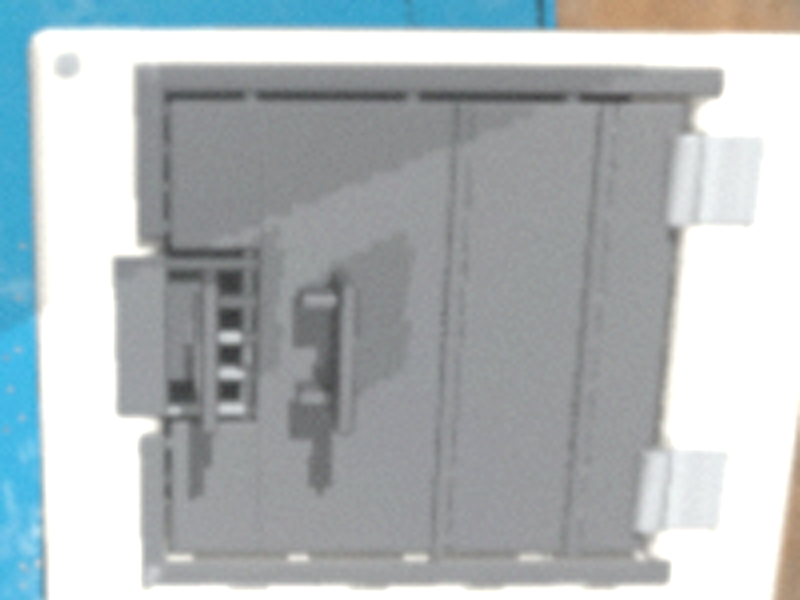

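Run:
```python
from h import *
T=np.load('T1.npy')
w=lambda x,y,z:plane('wrist',(x/4+210-.4,y/4+80-.4),z,T)
ang=np.radians(-4.75);ex=np.array([np.cos(ang),np.sin(ang)]);ey=np.array([-ex[1],ex[0]]);c=np.array([.5268,.0660])
A=[w(*p) for p in [(203,350,.147),(353,358,.147)]]
for P in A+[sum(A)/2]: d=P[:2]-c; print(np.round(P,4),'local',np.round([d@ex,d@ey],4))
L=c+ex*-.0385+ey*.054; print('target',L, 'ex',ex,'ey',ey)
to([*L,.21],[180,0,85.25])
```

```text
[0.4714 0.1252 0.147 ] local [-0.0601  0.0544]
[0.5065 0.1203 0.147 ] local [-0.0247  0.0524]
[0.489  0.1227 0.147 ] local [-0.0424  0.0534]
target [0.49290387 0.12300265] ex [ 0.9965655  -0.08280821] ey [0.08280821 0.9965655 ]
lin [0.0071 0.0243 0.0899]
rot [-0.001  0.    -0.01 ]
```

Request:
send_rows(linear=[[0.002, 0.006, 0.02], [0.0025, 0.009, 0.03], [0.0025, 0.009, 0.04], [0, 0, 0.03], [0, 0, 0.02], [0, 0, 0.012], [0, 0, 0.005], [0, 0, 0]], twist=[[0, 0, 0], [0, 0, 0], [0, 0, 0], [0, 0, 0], [0, 0, 0], [0, 0, 0], [0, 0, 0], [0, 0, 0]], gripper=[70, 70, 70, 70, 70, 70, 70, 70], grip_force=30)

```text
time: 3.78
ee_pos: [0.4928, 0.123, 0.1434]
tcp_rot: [180.0, -0.0, 85.3]
wrist_force: [0.3, -0.0, 0.9]
opening: 0.0601
grasp_force: 0.0
```

Request:
send_rows(linear=[[0, 0, 0], [0, 0, 0], [0, 0, 0], [0, 0, 0], [0, 0, 0], [0, 0, 0]], twist=[[0, 0, 0], [0, 0, 0], [0, 0, 0], [0, 0, 0], [0, 0, 0], [0, 0, 0]], gripper=[50, 45, 40, 30, 20, 20])

```text
time: 4.53
ee_pos: [0.4927, 0.123, 0.143]
tcp_rot: [-180.0, -0.0, 85.3]
wrist_force: [0.0, -0.2, 0.3]
opening: 0.0169
grasp_force: 0.0
```

```bash
python3 -c "
from h import *
save('side','s2.png');b=cv2.imread('pics/s2.png')[150:270,190:330];a=save('wrist','w2.png')[:,:,::-1]
cv2.imwrite('pics/c3.png',np.vstack([cv2.resize(b,(420,300),interpolation=2),cv2.resize(a,(420,300))]))
print(bot.get_obs())"
```

```text
{'time': 4.625, 'q': array([ 1.40187853e+01, -1.67020844e+00, -5.24795011e+00,  8.64249133e+01,
        4.74342806e-04,  1.08691433e+02]), 'qd': array([ 0.01974823, -0.025454  ,  0.04205991, -0.07094394, -0.01852974,
        0.04440619]), 'joint_efforts': array([-1.34170303e-03, -4.52313459e+01,  4.70775783e+01,  2.07759200e-03,
        4.09932227e-05,  9.43490431e-05]), 'ee_pos': array([0.49265272, 0.12300623, 0.14297659]), 'tcp_rot': array([-1.79997333e+02,  4.01517206e-04,  8.53273522e+01]), 'wrist_force': array([0.77793973, 0.18296446, 0.67249392]), 'torque': array([ 0.06007287, -0.01131064,  0.03132979]), 'grasp_force': 0.0, 'opening': 0.01684901569038265}
```

View pics/c3.png

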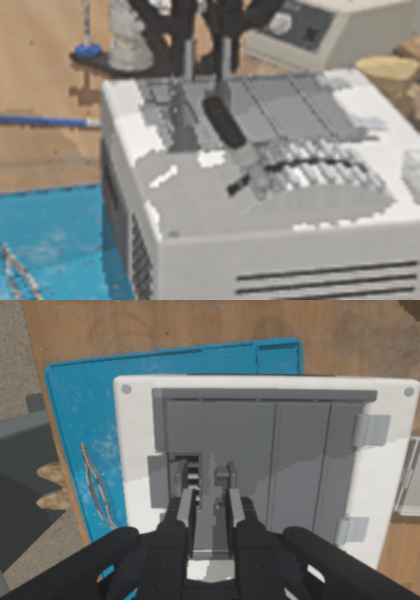

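```bash
python3 -c "
from h import *
T=tcp()
for n,p in dict(tip=[0,0,.014],tcp=[0,0,0],back=[0,0,-.02],padL=[.011,.01,.014],padR=[-.011,.01,.014]).items():
    P=(T@[*p,1])[:3]; print(n,P,drawpix('wrist',P,T)*[420/512,300/384]+[0,300],(drawpix('side',P)-[190,150])*[3,2.5])
for P in [[.473,.124,.147],[.473,.124,.121],[.505,.121,.147],[.505,.121,.121]]: print(drawpix('wrist',P,T)*[420/512,300/384]+[0,300],(drawpix('side',P)-[190,150])*[3,2.5])
a=cv2.imread('pics/w2.png')[190:384,130:330];b=cv2.imread('pics/s2.png')[150:220,210:310]
cv2.imwrite('pics/c4.png',np.hstack([cv2.resize(a,(500,485),interpolation=2),cv2.resize(b,(300,485),interpolation=2)]))
"
```

```text
tip [0.49265207 0.12300618 0.12897659] [211.98489007 483.58622576] [203.3838572  102.31460554]
tcp [0.49265272 0.12300623 0.14297659] [212.12454805 492.36822859] [203.87221442  86.91074068]
back [0.49265366 0.12300629 0.16297659] [212.36593841 507.56951507] [204.58049113  64.51190669]
padL [0.50351492 0.13315499 0.12897605] [227.18223616 468.97508238] [214.22315349  95.87817644]
padR [0.50172274 0.11122811 0.1289762 ] [226.57858892 497.61869069] [221.04033778 107.26540507]
[179.91573148 495.99738533] [175.78209179  84.28381883]
[183.81652385 479.89395471] [175.25785162 112.94894702]
[232.60082048 496.52015504] [222.2013615   81.97699959]
[229.71793345 480.35577303] [221.05393237 110.48200695]
```

View pics/c4.png

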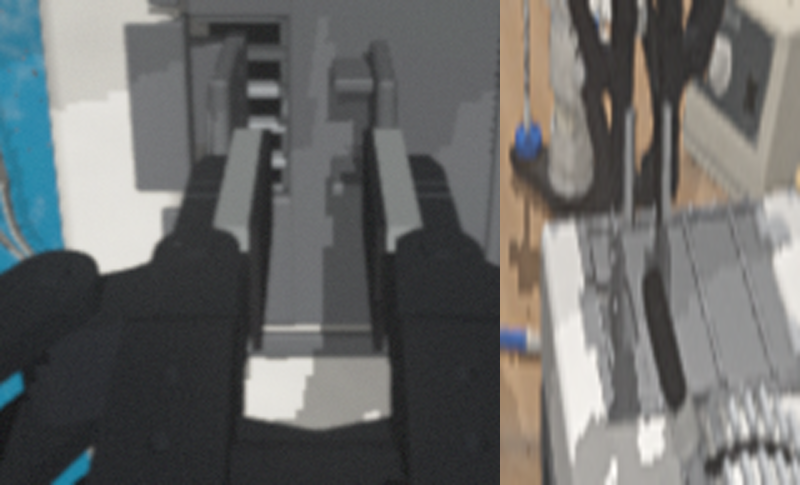

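Request:
send_rows(linear=[[0, 0, 0], [0, 0, 0], [0, 0, 0], [0, 0, 0], [0, 0, 0.004], [0, 0, 0.004], [0, 0, 0.002], [0, 0, 0]], twist=[[0, 0, 0], [0, 0, 0], [0, 0, 0], [0, 0, 0], [0, 0, 0], [0, 0, 0], [0, 0, 0], [0, 0, 0]], gripper=[60, 60, 60, 60, 60, 60, 60, 60], grip_force=25)

```text
time: 5.62
ee_pos: [0.4925, 0.123, 0.1327]
tcp_rot: [-180.0, 0.0, 85.3]
wrist_force: [-0.2, 1.0, 0.1]
opening: 0.0512
grasp_force: 0.0
```

Request:
send_rows(linear=[[0, 0, 0.004], [0, 0, 0.004], [0, 0, 0.002], [0, 0, 0]], twist=[[0, 0, 0], [0, 0, 0], [0, 0, 0], [0, 0, 0]], gripper=[60, 60, 60, 60])

```text
time: 6.12
ee_pos: [0.4926, 0.123, 0.1228]
tcp_rot: [-180.0, 0.0, 85.3]
wrist_force: [-0.0, -0.3, -0.2]
opening: 0.051
grasp_force: 0.0
```

Request:
send_rows(linear=[[0, 0, 0], [0, 0, 0], [0, 0, 0], [0, 0, 0]], twist=[[0, 0, 0], [0, 0, 0], [0, 0, 0], [0, 0, 0]], gripper=[50, 45, 42, 42], grip_force=25)

```text
time: 6.62
ee_pos: [0.4925, 0.123, 0.1231]
tcp_rot: [-180.0, -0.0, 85.3]
wrist_force: [-2.8, 0.6, 2.0]
opening: 0.0358
grasp_force: 1.7
```

Request:
send_rows(linear=[[0, 0, 0], [0, 0, 0], [0, 0, 0], [0, 0, 0]], twist=[[0, 0, 0], [0, 0, 0], [0, 0, 0], [0, 0, 0]], gripper=[38, 34, 28, 25])

```text
time: 7.12
ee_pos: [0.4939, 0.123, 0.1234]
tcp_rot: [179.8, -0.0, 85.3]
wrist_force: [6.0, -0.9, 0.8]
opening: 0.0272
grasp_force: 26.8
```

Request:
send_rows(linear=[[0, 0.0003, -0.005], [0, 0.0008, -0.0099], [0, 0.0008, -0.0099], [0, 0.0008, -0.0099], [0, 0, 0]], twist=[[0.3, 0, 0], [0.6, 0, 0], [0.6, 0, 0], [0.6, 0, 0], [0, 0, 0]], gripper=[25, 25, 25, 25, 25])

```text
time: 7.75
ee_pos: [0.4989, 0.1224, 0.156]
tcp_rot: [-158.5, 0.0, 85.3]
wrist_force: [-9.3, -0.4, 6.1]
opening: 0.0263
grasp_force: 31.4
```

```bash
python3 -c "
from h import *
print(bot.get_obs())"
```

```text
{'time': 7.75, 'q': array([ 10.6066171 ,  20.78961118,  18.33059634, 108.34907299,
         5.5167074 , 104.31967094]), 'qd': array([ 0.63235319, -3.7594786 , -2.83543349, -3.1083679 , -1.04353984,
        0.61547664]), 'joint_efforts': array([ -2.02204898, -57.05924034,  44.80853319,  -0.08180499,
        -0.18112258,  -0.22772643]), 'ee_pos': array([0.49894231, 0.12241441, 0.15597588]), 'tcp_rot': array([-1.58504468e+02,  4.51661926e-02,  8.52818548e+01]), 'wrist_force': array([-9.30379415, -0.37981172,  6.0553756 ]), 'torque': array([ 0.02642017,  1.6007136 , -0.05552246]), 'grasp_force': 31.430658102035522, 'opening': 0.02625270912831519}
```

Request:
send_rows(linear=[[0, 0.0004, -0.0099], [0, 0.0004, -0.0099], [0, 0.0004, -0.0099], [0, 0, 0]], twist=[[0.6, 0, 0], [0.6, 0, 0], [0.6, 0, 0], [0, 0, 0]], gripper=[25, 25, 25, 25])

```text
time: 8.25
ee_pos: [0.5136, 0.1213, 0.1832]
tcp_rot: [-140.6, 0.0, 85.3]
wrist_force: [-4.3, 0.8, 2.7]
opening: 0.0269
grasp_force: 32.5
```

```bash
python3 -c "
from h import *
o=bot.get_obs();print(o['q'],o['ee_pos'],o['wrist_force'])"
```

```text
[  8.60334768  42.07148009  43.96656937 130.48696525   8.3702913
 100.36632901] [0.5135792  0.12132552 0.18317095] [-4.34303636  0.82993354  2.69254193]
```

Request:
send_rows(linear=[[0, 0, 0], [0, 0, 0], [0, 0, 0], [0, 0, -0.008], [0, 0, -0.012], [0, 0, -0.015], [0, 0, -0.02], [0, 0, -0.02]], twist=[[0, 0, 0], [0, 0, 0], [0, 0, 0], [-0.2, 0, 0], [-0.4, 0, 0], [-0.5, 0, 0], [-0.8, 0, 0], [-1, 0, 0]], gripper=[60, 80, 100, 100, 100, 100, 100, 100])

```text
time: 9.25
ee_pos: [0.5521, 0.1182, 0.2485]
tcp_rot: [-170.4, -0.0, 85.3]
wrist_force: [0.1, -0.2, 0.6]
opening: 0.0852
grasp_force: 0.0
```

```bash
python3 -c "
from h import *
to([.42,.125,.33],[180,0,85.3]);o=bot.get_obs();print(o['q'],o['ee_pos'],o['wrist_force'])"
```

```text
lin [-0.004  -0.144  -0.0583]
rot [-0.961 -0.002 -0.001]
[ 10.73526422  18.05560725  27.82743462 109.03433325   2.56704623
 105.23808192] [0.55213008 0.11818527 0.24848054] [ 0.11586467 -0.19435649  0.60061141]
```

Request:
send_rows(linear=[[0, 0, -0.03], [0, -0.01, -0.03], [0.01, -0.03, -0.01], [0.01, -0.04, 0], [0.01, -0.04, 0], [0, -0.024, 0.03], [0, 0, 0.04], [0, 0, 0.04]], twist=[[-0.5, 0, 0], [-0.46, 0, 0], [0, 0, 0], [0, 0, 0], [0, 0, 0], [0, 0, 0], [0, 0, 0], [0, 0, 0]], gripper=[50, 0, 0, 0, 0, 0, 0, 0])

```text
time: 10.25
ee_pos: [0.417, 0.1595, 0.209]
tcp_rot: [-179.8, -0.1, 85.3]
wrist_force: [0.2, -0.6, 0.0]
opening: 0.0002
grasp_force: 0.0
```

```bash
python3 -c "
from h import *
o=bot.get_obs();print(o['q'],o['ee_pos'],o['wrist_force'])
to([.42,.157,.175],[180,0,85.3]);
b=save('side','s3.png')[100:300,170:370,::-1];cv2.imwrite('pics/c5.png',cv2.resize(b,(600,600),interpolation=2))"
```

```text
[ 20.8247114   -9.20916062  -4.90880959  94.42677328   0.15914769
 115.47914566] [0.41697125 0.15947888 0.20898792] [ 0.21011606 -0.56702268  0.03181696]
lin [-0.0023  0.0033  0.034 ]
rot [-0.018 -0.009  0.005]
```

View pics/c5.png

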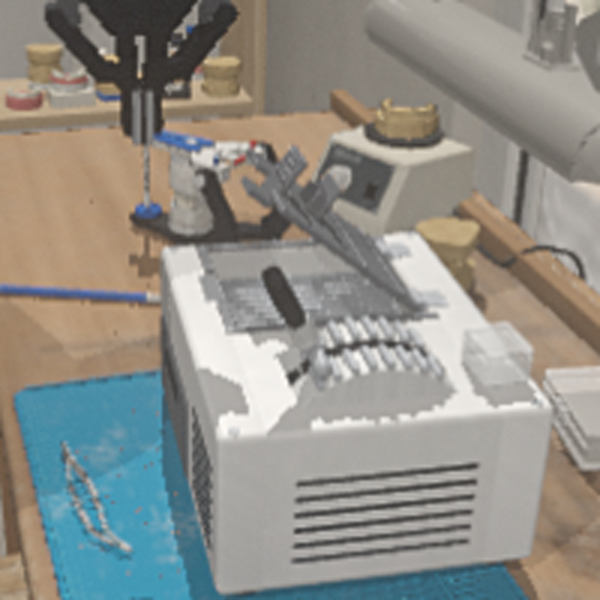

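```bash
python3 -c "
from h import *
T=tcp()
for z in (.014,0,-.014): print(z,drawpix('side',(T@[0,0,z,1])[:3]))"
```

```text
0.014 [216.93719799 160.50695473]
0 [216.87659363 154.02206243]
-0.014 [216.81774169 147.44769338]
```

Request:
send_rows(linear=[[0, 0, 0.02], [0, 0.01, 0.018], [0, 0.02, 0], [0, 0.02, 0], [0, 0.01, 0], [0, 0.01, -0.004], [0, 0.01, -0.005], [0, 0.01, -0.005]], twist=[[0, 0, 0], [0, 0, 0], [0, 0, 0], [0, 0, 0], [0, 0, 0], [0, 0, 0], [0, 0, 0], [0, 0, 0]], gripper=[0, 0, 0, 0, 0, 0, 0, 0])

```text
time: 11.3
ee_pos: [0.5062, 0.1523, 0.1856]
tcp_rot: [-179.6, -0.0, 85.4]
wrist_force: [-3.8, -0.1, 3.5]
opening: -0.0003
grasp_force: 2.3
```

Request:
send_rows(linear=[[0, 0.01, -0.005], [0, 0.01, -0.004], [0, 0.01, 0], [0, 0.01, 0], [0, 0.01, 0], [0, 0.008, 0], [0, 0, 0]], twist=[[0, 0, 0], [0, 0, 0], [0, 0, 0], [0, 0, 0], [0, 0, 0], [0, 0, 0], [0, 0, 0]], gripper=[0, 0, 0, 0, 0, 0, 0])

```text
time: 12.18
ee_pos: [0.5681, 0.1473, 0.1999]
tcp_rot: [179.6, -0.2, 85.3]
wrist_force: [-2.8, -1.5, 40.3]
opening: -0.0003
grasp_force: 21.0
```

Request:
send_rows(linear=[[0, -0.002, -0.008], [0, 0, -0.004]], twist=[[0, 0, 0], [0, 0, 0]], gripper=[0, 0])

```text
time: 12.42
ee_pos: [0.5629, 0.1473, 0.2047]
tcp_rot: [-179.6, 0.0, 85.3]
wrist_force: [-0.7, 0.2, -0.9]
opening: 0.0001
grasp_force: 0.0
```

```bash
python3 -c "
from h import *
o=bot.get_obs();print(o['q'],o['ee_pos'],o['wrist_force'])
b=save('side','s4.png')[40:240,170:370,::-1];cv2.imwrite('pics/c6.png',cv2.resize(b,(600,600),interpolation=2))"
```

```text
[ 14.59978065   9.51930704  13.38504264  94.23132168   0.12242898
 109.28382623] [0.56290314 0.14727724 0.20471949] [-0.68216349  0.20389029 -0.9276982 ]
```

View pics/c6.png

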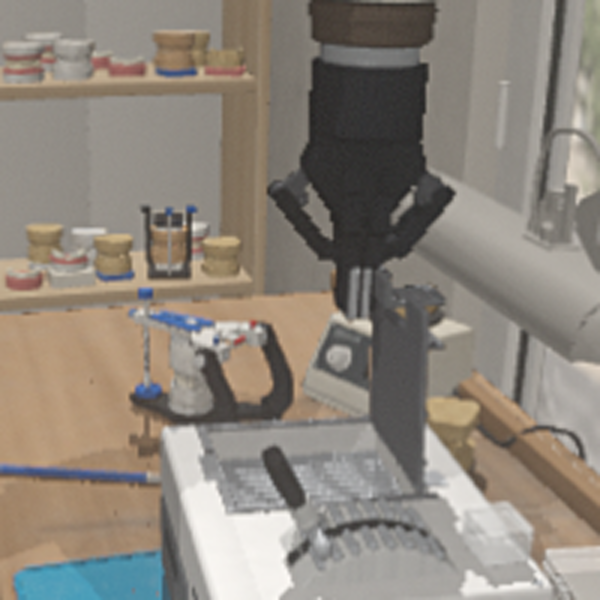

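Request:
send_rows(linear=[[0, 0.004, -0.006], [0, 0.006, 0], [0, 0.006, 0], [0, 0, 0]], twist=[[0, 0, 0], [0, 0, 0], [0, 0, 0], [0, 0, 0]], gripper=[0, 0, 0, 0])

```text
time: 12.98
ee_pos: [0.5789, 0.146, 0.21]
tcp_rot: [-179.6, 0.0, 85.3]
wrist_force: [0.2, 0.3, -0.7]
opening: -0.0002
grasp_force: 0.0
```

Request:
send_rows(linear=[[0, -0.02, -0.01], [0, -0.03, -0.04], [-0.02, -0.04, -0.04], [-0.04, -0.04, 0], [-0.04, -0.03, 0], [-0.04, 0, 0], [0, 0, 0]], twist=[[0, 0, 0], [0, 0, 0], [0, 0, 0], [0, 0, 0], [0, 0, 0], [0, 0, 0], [0, 0, 0]], gripper=[0, 0, 0, 0, 0, 0, 0])

```text
time: 13.85
ee_pos: [0.4078, 0.0179, 0.3022]
tcp_rot: [-179.7, 0.0, 85.2]
wrist_force: [0.5, 0.4, 0.2]
opening: 0.0002
grasp_force: 0.0
```

```bash
python3 -c "
from h import *
to([.4213,.0045,.20],[180,0,85.25])
T=tcp();np.save('T5.npy',T)
s=save('side','s5.png')[:,:,::-1];w=save('wrist','w5.png')[:,:,::-1];save('top','t5.png')
cv2.imwrite('pics/c7.png',np.hstack([cv2.resize(s[90:250,190:330],(400,457),interpolation=2),cv2.resize(w[180:384,180:360],(400,457),interpolation=2)]))"
```

```text
lin [-0.0122  0.0152  0.1021]
rot [-0.031  0.001 -0.01 ]
```

View pics/c7.png

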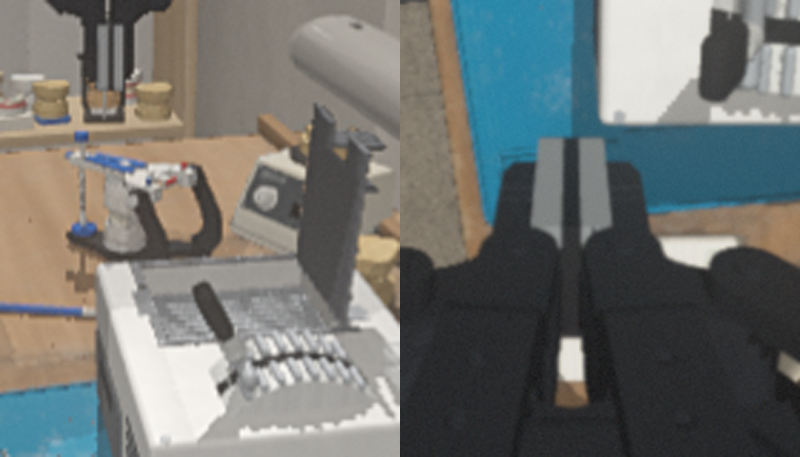

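Run:
```python
from h import *
T=np.load('T5.npy')
for z in (.014,0,-.014): print(z,drawpix('side',(T@[0,0,z,1])[:3]),'vs 228.5,132')
ang=np.radians(-4.75);ex=np.array([np.cos(ang),np.sin(ang)]);ey=np.array([-ex[1],ex[0]]);c=np.array([.5268,.0660])
def loc(P): d=P[:2]-c;return np.round([d@ex,d@ey,P[2]],4)
P,e=two('wrist',(325.4,204.7),'side',(265.3,198.2),T);print('w+s',loc(P),e)
# blob centroids
t=cv2.imread('pics/t5.png').max(2);s=cv2.imread('pics/s5.png').max(2)
def blob(g,x0,y0,x1,y1,th):
    n,l,st,ce=cv2.connectedComponentsWithStats((g[y0:y1,x0:x1]<th).astype(np.uint8))
    for i in range(1,n):
        if st[i,4]>8: print(st[i],ce[i]+[x0,y0])
print('side');blob(s,250,180,285,215,60)
print('top');blob(t,310,160,350,220,35)
# predict model pixels for notches
for k in (0,1):
    f=.16*k-.48
    L=lambda r,px:np.array([*(c+ex*(px+r*np.sin(f))+ey*-.07),.075+r*np.cos(f)])
    for px in (-.006,0,): print(k,px,'side top/bot',drawpix('side',L(.131,px)),drawpix('side',L(.097,px)),'top',drawpix('top',L(.114,px)))
```

```text
0.014 [228.02181635 134.86265693] vs 228.5,132
0 [228.01603096 126.49387337] vs 228.5,132
-0.014 [228.01321913 117.98900608] vs 228.5,132
w+s [-0.0547 -0.0778  0.1789] 0.0014853346390851876
side
top
[17 10  3 15 32] [327.71875 177.28125]
0 -0.006 side top/bot [257.39784235 190.30123209] [265.78769762 205.25871355] top [325.42300522 210.12799562]
0 0 side top/bot [260.83183919 190.06939443] [269.12909563 205.00807328] top [325.598562   207.58237487]
1 -0.006 side top/bot [268.56262694 185.25219043] [273.86452969 201.6045873 ] top [326.28096378 202.82739937]
1 0 side top/bot [271.97696714 185.02883279] [277.19146657 201.3593284 ] top [326.45744669 200.27272874]
```

Run:
```python
from h import *
for f,cols,r in (('s3',(214,216,218,220),(135,170)),('s5',(224,226,228,230),(112,145)),('s4',(284,287,290,293),(120,155))):
    g=cv2.imread(f'pics/{f}.png').astype(int)
    for c in cols: print(f,c,r[0],' '.join(str(v) for v in g[r[0]:r[1],c].max(1)))
T=np.eye(4)
for P in ([.5629,.1473,.2047],):
    for z in (.014,0,-.014): print(z,drawpix('side',[P[0],P[1],P[2]-z]))
```

```text
s3 214 135 105 101 101 104 101 102 103 103 102 100 103 118 132 162 180 180 178 178 177 178 177 177 177 177 178 179 179 179 181 181 182 183 186 187 189
s3 216 135 129 126 128 127 127 129 128 129 129 127 128 126 125 155 184 182 181 181 183 180 180 180 177 178 178 178 178 178 177 179 181 181 167 155 178
s3 218 135 86 88 88 84 74 75 73 76 74 77 74 73 78 112 144 148 158 152 136 133 140 148 134 122 115 136 143 120 136 158 166 171 165 159 158
s3 220 135 127 127 128 128 127 129 129 129 130 128 128 124 124 148 180 185 183 184 184 186 184 184 181 182 182 181 179 177 177 175 169 153 131 158 158
s5 224 112 108 109 109 109 109 108 109 122 117 120 146 158 156 154 152 155 166 156 97 71 85 155 194 184 141 135 134 136 144 160 175 154 166
s5 226 112 134 135 134 135 135 135 135 135 125 115 143 142 141 139 139 136 137 140 129 104 89 152 193 182 141 136 134 136 161 186 185 172 162
s5 228 112 64 63 63 64 64 65 66 63 60 89 158 149 142 139 139 141 155 157 99 71 88 154 192 175 140 133 133 137 160 187 185 179 161
s5 230 112 130 131 133 133 132 131 132 131 124 112 123 129 134 129 135 149 142 124 81 69 90 156 187 167 138 132 134 136 160 184 185 187 169
s4 284 120 51 53 55 54 55 51 52 53 53 54 53 52 54 54 54 55 53 54 54 52 54 51 49 63 118 175 205 189 143 98 106 113 102 88 87
s4 287 120 53 53 53 55 52 54 57 53 56 82 122 128 129 130 132 133 133 135 136 138 135 135 138 135 134 126 137 180 191 146 91 93 104 101 85
s4 290 120 50 52 49 51 50 51 49 48 46 60 78 69 66 73 74 72 75 82 81 85 87 89 90 93 98 103 163 214 210 194 163 111 92 86 81
s4 293 120 52 53 52 52 53 53 54 55 52 80 120 108 107 104 102 88 86 84 72 73 70 67 60 66 79 78 104 173 209 208 192 159 105 81 79
0.014 [287.35180643 156.10720146]
0 [287.71204753 149.81085719]
-0.014 [288.07477471 143.43087578]
```

Request:
send_rows(linear=[[-0.007, 0.01, 0.02], [-0.0072, 0.0102, 0.04], [0, 0, 0.04], [0, 0, 0.02], [0, 0, 0.01], [0, 0, 0]], twist=[[0, 0, 0], [0, 0, 0], [0, 0, 0], [0, 0, 0], [0, 0, 0], [0, 0, 0]], gripper=[0, 0, 0, 0, 0, 0])

```text
time: 14.75
ee_pos: [0.4263, 0.0044, 0.1714]
tcp_rot: [-179.6, 0.0, 85.4]
wrist_force: [-0.4, -0.4, -1.1]
opening: -0.0001
grasp_force: 0.0
```

```bash
cat >> h.py <<'E'
ang=np.radians(-4.75);ex=np.array([np.cos(ang),np.sin(ang)]);ey=np.array([-ex[1],ex[0]]);c0=np.array([.5268,.0660])
def loc(P): d=np.array(P)[:2]-c0;return np.round([d@ex,d@ey,P[2]],4)
def L(r,f,px=.0005,y=-.073): return np.array([*(c0+ex*(px+r*np.sin(f))+ey*y),.075+r*np.cos(f)])
def lever(tag):
    "dark fraction along the lever line, for each notch, in the side view"
    g=save('side',tag+'.png').max(2)
    out=[]
    for k in np.arange(-1,6.1,.5):
        v=[g[tuple(np.round(drawpix('side',L(r,.16*k-.48))[::-1]).astype(int))] for r in np.linspace(.102,.128,14)]
        out.append((float(k),int(np.mean(v)),int(np.max(v))))
    print(out); o=bot.get_obs(); print(o['time'],loc(o['ee_pos']),np.round(o['wrist_force'],1))
E
python3 -c "
from h import *
lever('l0')"
```

```text
[(-1.0, 148, 166), (-0.5, 105, 153), (0.0, 67, 76), (0.5, 150, 164), (1.0, 141, 160), (1.5, 150, 160), (2.0, 148, 160), (2.5, 146, 161), (3.0, 114, 132), (3.5, 99, 131), (4.0, 82, 112), (4.5, 84, 97), (5.0, 186, 216), (5.5, 181, 213), (6.0, 165, 212)]
14.8 [-0.0948 -0.0698  0.1721] [0.2 0.7 0.4]
```

Request:
send_rows(linear=[[0, 0.01, 0], [0, 0.004, 0], [0, 0.003, 0], [0, 0.003, 0], [0, 0, 0]], twist=[[0, 0, 0], [0, 0, 0], [0, 0, 0], [0, 0, 0], [0, 0, 0]], gripper=[0, 0, 0, 0, 0])

```text
time: 15.42
ee_pos: [0.4452, 0.0023, 0.1732]
tcp_rot: [-179.5, -0.0, 85.3]
wrist_force: [-14.1, 2.0, 15.8]
opening: -0.0004
grasp_force: 9.1
```

```bash
python3 -c "
from h import *
lever('l1')"
```

```text
[(-1.0, 150, 172), (-0.5, 152, 171), (0.0, 70, 75), (0.5, 151, 166), (1.0, 141, 159), (1.5, 150, 161), (2.0, 148, 160), (2.5, 146, 161), (3.0, 114, 133), (3.5, 98, 130), (4.0, 82, 113), (4.5, 84, 97), (5.0, 186, 217), (5.5, 181, 213), (6.0, 164, 212)]
15.475 [-0.076  -0.0702  0.1732] [-12.5   1.7  15.7]
```

Request:
send_rows(linear=[[0, -0.01, 0], [0, -0.006, 0], [0, 0, 0.008], [0, 0, 0.006], [0, 0.006, 0], [0, 0.004, 0], [0, 0, 0]], twist=[[0, 0, 0], [0, 0, 0], [0, 0, 0], [0, 0, 0], [0, 0, 0], [0, 0, 0], [0, 0, 0]], gripper=[0, 0, 0, 0, 0, 0, 0])

```text
time: 16.35
ee_pos: [0.44, 0.0027, 0.1574]
tcp_rot: [-179.5, -0.0, 85.3]
wrist_force: [-3.6, -0.3, 0.5]
opening: -0.0004
grasp_force: 1.6
```

Request:
send_rows(linear=[[0, 0.003, 0], [0, 0, 0]], twist=[[0, 0, 0], [0, 0, 0]], gripper=[0, 0])

```text
time: 16.6
ee_pos: [0.4428, 0.0025, 0.1579]
tcp_rot: [-179.5, -0.0, 85.3]
wrist_force: [-6.4, 0.5, 5.5]
opening: 0.0
grasp_force: 3.4
```

```bash
python3 -c "
from h import *
lever('l2')"
```

```text
[(-1.0, 136, 162), (-0.5, 138, 160), (0.0, 68, 73), (0.5, 152, 168), (1.0, 140, 157), (1.5, 149, 160), (2.0, 148, 160), (2.5, 146, 161), (3.0, 113, 131), (3.5, 98, 131), (4.0, 81, 113), (4.5, 84, 96), (5.0, 186, 216), (5.5, 181, 213), (6.0, 164, 212)]
16.65 [-0.0785 -0.0703  0.1579] [-5.9 -0.2  5. ]
```

```bash
python3 -c "
from h import *
for i in range(3):
    o=bot.get_obs();print(o['wrist_force'],o['torque'],o['joint_efforts']);camera('side')
g=cv2.imread('pics/l2.png').max(2)
for r in range(172,212,2): print(r,' '.join('%3d'%v for v in g[r,232:290,][::2]))
for P in (L(.131,-.48),L(.097,-.48),(tcp()@[0,.014,0,1])[:3],(tcp()@[0,.014,-.01,1])[:3],(tcp()@[0,.014,.014,1])[:3]): print(drawpix('side',P))
"
```

```text
[-5.93200885 -0.20555683  4.96166211] [0.12185908 1.1518997  0.02117244] [-2.36134864e-01 -3.33302450e+01  4.69168210e+01 -2.50674248e+00
 -1.26727978e-01 -5.05293821e-03]
[-6.82931954e+00  4.66501001e-03  4.32870470e+00] [0.06290107 1.15700652 0.03189899] [-2.28800308e-01 -3.33966208e+01  4.69020903e+01 -2.48366833e+00
 -1.24940998e-01 -4.29328589e-03]
[-6.55846866  0.36582297  4.64425278] [ 0.07980493  1.14236096 -0.00260282] [-2.23668627e-01 -3.34355342e+01  4.68982065e+01 -2.47417130e+00
 -1.24103283e-01 -4.08689986e-03]
172  62  62  87 137 126  60  61  60  57  83  57  58  57  57  55  64  73  70  61  58  59  55  81 150 151 158 164 167 166
174  64  65  64  73  69  62  60  62  57  81  59  61  61  57  57  72  69  61  58  59  56  64 139 163 161 152 149 160 165
176  68  67  64  68  63  67  65  61  62  64  58  61  60  61  59  57  61  64  58  60  63 141 169 170 159 156 156 153 148
178  68  66  65  64  65  66  66  60  61  61  59  63  63  60  59  61  60  59  62  60 146 167 182 176 172 161 158 142 154
180  63  64  67  65  65  65  65  68  64  65  62  63  65  63  63  56  59  59  57  91 132 1
[... 1270 characters left out ...]
 120 105 139 152 162 153 155  75  67  69  65 160 157 159 148 132 133 138 146 155
204 244 244 243 243 242 240 161 143 135 109 110 135 133 151 160 161 141  64  69  70  89 178 168 157 158 143 134 145 146
206 239 243 243 243 242 245 165 158 162 157 156 149 130 131 130 153 165 117  67  67  77 148 157 168 172 161 168 190 149
208 233 244 243 244 243 244 216 169 140 172 176 170 173 173 157 144 134 133  90  96 137 152 135 143 190 181 185 182 203
210 224 246 244 244 244 242 239 183 152 144 137 159 181 131 186 189 190 192 151 155 158 152 155 210 143 205 239 175 203
[261.48534409 190.80109962]
[269.79746279 205.77722658]
[258.09263863 207.52687037]
[258.27548724 202.43441567]
[257.84009446 214.54779153]
```

Request:
send_rows(linear=[[0, -0.015, 0], [0, -0.015, -0.01], [0, 0, 0], [0, 0, 0], [0, 0, 0], [0, 0, 0]], twist=[[0, 0, 0], [0, 0, 0], [-0.9, 0, 0], [-0.95, 0, 0], [-0.9, 0, 0], [0, 0, 0]], gripper=[0, 0, 0, 0, 0, 0])

```text
time: 17.55
ee_pos: [0.4112, 0.0051, 0.1686]
tcp_rot: [152.6, -0.0, 85.4]
wrist_force: [0.7, -0.3, 0.7]
opening: -0.0002
grasp_force: 0.0
```

```bash
cat >> h.py <<'E'
def lt(f,r,s,y=-.072,px=.0005):
    "go to lever frame: angle f, radius r, s behind the lever axis"
    x=px+r*np.sin(f)-s*np.cos(f); z=.075+r*np.cos(f)+s*np.sin(f)
    to([*(c0+ex*x+ey*y),z],[180+np.degrees(f),0,85.25])
def where(px=.0005):
    o=bot.get_obs();p=loc(o['ee_pos']);v=np.array([p[0]-px,p[2]-.075])
    f=np.radians((o['tcp_rot'][0]%360)-180); u=np.array([np.sin(f),np.cos(f)]);n=np.array([np.cos(f),-np.sin(f)])
    print('t',o['time'],'phi',round(f,3),'r',round(v@u,4),'s',round(-(v@n),4),'y',p[1],'F',np.round(o['wrist_force'],1))
E
python3 -c "
from h import *
lt(-.48,.095,.035);where();print(bot.get_obs()['q'])"
```

```text
lin [-0.0018  0.02    0.0391]
rot [-0.006 -0.01   0.008]
t 17.55 phi -0.479 r 0.1341 s 0.0551 y -0.0703 F [ 0.7 -0.3  0.7]
[  3.30376623 -45.52133569 -37.79228529  70.50435603  -3.60704687
  97.07747862]
```

Request:
send_rows(linear=[[0, 0, 0.015], [-0.001, 0.005, 0.015], [-0.001, 0.01, 0.009], [0, 0.007, 0], [0, 0.003, 0], [0, 0, 0]], twist=[[0, 0, 0], [0, 0, 0], [0, 0, 0], [0, 0, 0], [0, 0, 0], [0, 0, 0]], gripper=[0, 0, 0, 0, 0, 0])

```text
time: 18.3
ee_pos: [0.4533, -0.0004, 0.1447]
tcp_rot: [152.9, -0.0, 85.3]
wrist_force: [-0.7, -1.2, -0.0]
opening: -0.0003
grasp_force: 0.0
```

```bash
python3 -c "
from h import *
where();lever('l3');print(bot.get_obs()['q'])"
```

```text
t 18.3 phi -0.473 r 0.0932 s 0.0291 y -0.0722 F [-0.7 -1.2 -0. ]
[(-1.0, 91, 153), (-0.5, 103, 153), (0.0, 64, 75), (0.5, 149, 163), (1.0, 140, 159), (1.5, 150, 160), (2.0, 149, 161), (2.5, 147, 161), (3.0, 116, 132), (3.5, 101, 131), (4.0, 92, 116), (4.5, 93, 100), (5.0, 186, 217), (5.5, 181, 213), (6.0, 166, 226)]
18.35 [-0.068  -0.0722  0.1446] [-0.7  0.2  0.4]
[  1.91387504 -38.98171313 -37.39426242  64.63703786  -2.99206195
  95.86647307]
```

Request:
send_rows(linear=[[0, 0.003, 0], [0, 0.003, 0], [0, 0, 0]], twist=[[0, 0, 0], [0, 0, 0], [0, 0, 0]], gripper=[0, 0, 0])

```text
time: 18.73
ee_pos: [0.4585, -0.0008, 0.1474]
tcp_rot: [152.9, -0.0, 85.3]
wrist_force: [0.7, 0.4, -0.1]
opening: -0.0001
grasp_force: 0.0
```

```bash
python3 -c "
from h import *
where();lever('l4')"
```

```text
t 18.725 phi -0.473 r 0.0932 s 0.0231 y -0.0722 F [ 0.7  0.4 -0.1]
[(-1.0, 130, 145), (-0.5, 90, 115), (0.0, 64, 72), (0.5, 150, 163), (1.0, 141, 158), (1.5, 150, 160), (2.0, 149, 160), (2.5, 147, 161), (3.0, 114, 132), (3.5, 98, 130), (4.0, 91, 116), (4.5, 93, 101), (5.0, 186, 217), (5.5, 181, 214), (6.0, 166, 227)]
18.775 [-0.0627 -0.0722  0.1472] [ 0.6  0.2 -0.5]
```

Request:
send_rows(linear=[[0, 0.003, 0], [0, 0.003, 0], [0, 0, 0]], twist=[[0, 0, 0], [0, 0, 0], [0, 0, 0]], gripper=[0, 0, 0])

```text
time: 19.15
ee_pos: [0.4635, -0.0012, 0.1496]
tcp_rot: [152.9, 0.0, 85.3]
wrist_force: [-2.1, -0.1, -0.2]
opening: 0.0
grasp_force: 1.2
```

```bash
python3 -c "
from h import *
where();lever('l5')"
```

```text
t 19.15 phi -0.472 r 0.0928 s 0.0177 y -0.0723 F [-2.1 -0.1 -0.2]
[(-1.0, 95, 129), (-0.5, 88, 164), (0.0, 66, 70), (0.5, 150, 165), (1.0, 141, 158), (1.5, 149, 161), (2.0, 149, 160), (2.5, 146, 161), (3.0, 114, 131), (3.5, 98, 131), (4.0, 90, 114), (4.5, 93, 99), (5.0, 186, 217), (5.5, 181, 213), (6.0, 166, 225)]
19.2 [-0.0575 -0.0722  0.1496] [-3.5  0.3 -0.6]
```

Request:
send_rows(linear=[[0, 0.003, 0], [0, 0.0025, -0.0005], [0, 0.0025, -0.0005], [0, 0, 0]], twist=[[0, 0, 0], [0.15, 0, 0], [0.15, 0, 0], [0, 0, 0]], gripper=[0, 0, 0, 0])

```text
time: 19.7
ee_pos: [0.4713, -0.0018, 0.1549]
tcp_rot: [155.9, -0.0, 85.3]
wrist_force: [-0.3, 1.0, 1.1]
opening: -0.0001
grasp_force: 0.0
```

```bash
python3 -c "
from h import *
where();lever('l6')"
```

```text
t 19.7 phi -0.421 r 0.0934 s 0.0132 y -0.0722 F [-0.3  1.   1.1]
[(-1.0, 98, 155), (-0.5, 101, 140), (0.0, 88, 133), (0.5, 63, 67), (1.0, 94, 146), (1.5, 150, 160), (2.0, 148, 160), (2.5, 146, 161), (3.0, 114, 132), (3.5, 99, 131), (4.0, 82, 112), (4.5, 91, 100), (5.0, 186, 216), (5.5, 181, 214), (6.0, 166, 226)]
19.75 [-0.0499 -0.0722  0.1547] [0.2 0.6 0.3]
```

```bash
cat >> h.py <<'E'
def fine(tag):
    g=save('side',tag+'.png').max(2).astype(np.float32); ks=np.arange(-.5,5.5,.05); v=[]
    for k in ks:
        p=np.array([drawpix('side',L(r,.16*k-.48)) for r in np.linspace(.102,.128,14)],np.float32)
        v.append(cv2.remap(g,p[:,0],p[:,1],1).max())
    v=np.array(v); d=np.diff(np.r_[0,(v<85).astype(int),0]); print('dark k:',[(round(float(ks[a]),2),round(float(ks[b-1]),2)) for a,b in zip(np.where(d==1)[0],np.where(d==-1)[0])]); where()
E
python3 -c "
from h import *
fine('l7');fine('l8')"
```

```text
dark k: [(0.4, 0.9), (4.15, 4.25)]
t 19.8 phi -0.421 r 0.0933 s 0.0138 y -0.0722 F [-0.3 -0.6  0.1]
dark k: [(0.4, 0.9), (4.15, 4.25)]
t 19.85 phi -0.421 r 0.0933 s 0.014 y -0.0722 F [-0.6 -0.3 -0.4]
```

Run:
```python
import h,cv2
from h import *
for t in ('l0','l3','l6','l8'):
    im=cv2.imread(f'pics/{t}.png')[:,:,::-1]; h.camera=lambda n:im
    for th in (1,): h.fine('x')
```

```text
Traceback (most recent call last):
  File "h.py", line 54, in fine
    p=np.array([drawpix('side',L(r,.16*k-.48)) for r in np.linspace(.102,.128,14)],np.float32)
                ~~~~~~~^^^^^^^^^^^^^^^^^^^^^^^
  File "h.py", line 23, in drawpix
    c=get_calibration(n)
ValueError: time passes only in moves, steps and waits
```

```bash
sed -i 's/^def save/import functools\nget_calibration=functools.lru_cache(None)(get_calibration)\ndef save/' h.py
python3 - <<'E'
import h,cv2
from h import *
for t in ('l0','l3','l6','l8'):
    im=cv2.imread(f'pics/{t}.png')[:,:,::-1]; h.camera=lambda n:im
    h.fine('x')
E
```

```text
dark k: [(-0.4, 0.1), (4.15, 4.4)]
t 19.85 phi -0.421 r 0.0933 s 0.014 y -0.0722 F [-0.6 -0.3 -0.4]
dark k: [(-0.4, 0.1)]
t 19.85 phi -0.421 r 0.0933 s 0.014 y -0.0722 F [-0.6 -0.3 -0.4]
dark k: [(0.35, 0.9), (4.15, 4.25)]
t 19.85 phi -0.421 r 0.0933 s 0.014 y -0.0722 F [-0.6 -0.3 -0.4]
dark k: [(0.4, 0.9), (4.15, 4.25)]
t 19.85 phi -0.421 r 0.0933 s 0.014 y -0.0722 F [-0.6 -0.3 -0.4]
```

Request:
send_rows(linear=[[0, 0, 0], [0, 0, 0], [0, 0, 0], [0, 0, 0], [0, 0.003, -0.0005], [0, 0.0025, -0.0005], [0, 0, 0]], twist=[[0, 0, 0], [0, 0, 0], [0, 0, 0], [0, 0, 0], [0.3, 0, 0], [0.28, 0, 0], [0, 0, 0]], gripper=[0, 0, 0, 0, 0, 0, 0])

```text
time: 20.72
ee_pos: [0.4754, -0.0022, 0.1571]
tcp_rot: [161.8, 0.0, 85.3]
wrist_force: [-0.7, 1.1, 0.9]
opening: -0.0003
grasp_force: 0.1
```

```bash
python3 -c "
from h import *
fine('m1')"
```

```text
dark k: [(0.75, 1.25), (4.15, 4.4)]
t 20.775 phi -0.319 r 0.0925 s 0.0181 y -0.0722 F [-0.4  0.8 -0.5]
```

Request:
send_rows(linear=[[0, -0.003, 0], [0, 0, 0], [0, 0, 0], [0, 0, 0]], twist=[[0, 0, 0], [0, 0, 0], [0, 0, 0], [0, 0, 0]], gripper=[0, 0, 0, 0])

```text
time: 21.28
ee_pos: [0.4722, -0.0019, 0.1566]
tcp_rot: [161.7, -0.0, 85.3]
wrist_force: [-0.4, 0.1, 0.8]
opening: -0.0004
grasp_force: 0.1
```

```bash
python3 -c "
from h import *
fine('m2')"
```

```text
dark k: [(0.55, 1.1), (4.15, 4.35)]
t 21.325 phi -0.32 r 0.0929 s 0.0212 y -0.0722 F [ 0.1  0.3 -0.8]
```

Request:
send_rows(linear=[[0, 0.0035, 0], [0, 0.0035, -0.0003], [0, 0.003, -0.0004], [0, 0.003, -0.0004], [0, 0, 0], [0, 0, 0]], twist=[[0, 0, 0], [0.1, 0, 0], [0.12, 0, 0], [0.12, 0, 0], [0, 0, 0], [0, 0, 0]], gripper=[0, 0, 0, 0, 0, 0])

```text
time: 22.08
ee_pos: [0.4844, -0.0029, 0.1614]
tcp_rot: [165.1, 0.0, 85.3]
wrist_force: [0.7, 0.3, -1.2]
opening: -0.0002
grasp_force: 0.0
```

```bash
python3 -c "
from h import *
fine('m3')"
```

```text
dark k: [(1.4, 1.95), (4.15, 4.4)]
t 22.125 phi -0.26 r 0.0931 s 0.0137 y -0.0722 F [ 0.2  0.6 -0.6]
```

Request:
send_rows(linear=[[0, -0.005, 0], [0, 0, 0], [0, 0, 0], [0, 0, 0]], twist=[[0, 0, 0], [0, 0, 0], [0, 0, 0], [0, 0, 0]], gripper=[0, 0, 0, 0])

```text
time: 22.62
ee_pos: [0.4794, -0.0025, 0.1602]
tcp_rot: [165.1, 0.0, 85.3]
wrist_force: [1.5, -0.9, 0.8]
opening: 0.0
grasp_force: 0.0
```

```bash
python3 -c "
from h import *
fine('m4')"
```

```text
dark k: [(1.45, 1.95), (4.15, 4.4)]
t 22.675 phi -0.26 r 0.093 s 0.0187 y -0.0722 F [-0.4  0.2  0.2]
```

Request:
send_rows(linear=[[0, 0.005, -0.0006], [0, 0.005, -0.0006], [0, 0.0033, -0.0005], [0, 0.0033, -0.0005], [0, 0.0033, -0.0005], [0, 0, 0], [0, 0, 0]], twist=[[0.2, 0, 0], [0.2, 0, 0], [0.17, 0, 0], [0.17, 0, 0], [0.18, 0, 0], [0, 0, 0], [0, 0, 0]], gripper=[0, 0, 0, 0, 0, 0, 0])

```text
time: 23.55
ee_pos: [0.4982, -0.0041, 0.1666]
tcp_rot: [174.3, -0.0, 85.3]
wrist_force: [-0.3, 0.5, -0.3]
opening: -0.0004
grasp_force: 0.0
```

```bash
python3 -c "
from h import *
fine('m5')"
```

```text
dark k: [(2.55, 3.35), (4.15, 4.4)]
t 23.6 phi -0.1 r 0.0936 s 0.014 y -0.0722 F [-0.1  0.6  0.9]
```

Request:
send_rows(linear=[[0, -0.005, 0], [0, 0, 0], [0, 0, 0], [0, 0, 0]], twist=[[0, 0, 0], [0, 0, 0], [0, 0, 0], [0, 0, 0]], gripper=[0, 0, 0, 0])

```text
time: 24.1
ee_pos: [0.4933, -0.0037, 0.1663]
tcp_rot: [174.3, -0.0, 85.3]
wrist_force: [-0.5, 0.3, -0.6]
opening: -0.0001
grasp_force: 0.0
```

```bash
python3 -c "
from h import *
fine('m6')"
```

```text
dark k: [(2.5, 3.35), (4.15, 4.4)]
t 24.15 phi -0.1 r 0.0936 s 0.0189 y -0.0722 F [-0.4  0.4 -0.3]
```

Request:
send_rows(linear=[[0, 0.005, -0.0006], [0, 0.005, -0.0006], [0, 0.0033, -0.0005], [0, 0.0033, -0.0005], [0, 0.0033, -0.0005], [0, 0, 0], [0, 0, 0]], twist=[[0.2, 0, 0], [0.2, 0, 0], [0.17, 0, 0], [0.17, 0, 0], [0.18, 0, 0], [0, 0, 0], [0, 0, 0]], gripper=[0, 0, 0, 0, 0, 0, 0])

```text
time: 25.02
ee_pos: [0.513, -0.0053, 0.1697]
tcp_rot: [-176.5, -0.0, 85.3]
wrist_force: [0.0, -0.6, -0.6]
opening: -0.0003
grasp_force: 0.0
```

```bash
python3 -c "
from h import *
fine('m7');lever('m8')"
```

```text
dark k: [(3.45, 4.3)]
t 25.075 phi 0.06 r 0.0941 s 0.0142 y -0.0722 F [-0.5 -0.2  0.1]
[(-1.0, 150, 169), (-0.5, 150, 161), (0.0, 143, 168), (0.5, 150, 164), (1.0, 141, 158), (1.5, 150, 161), (2.0, 91, 156), (2.5, 133, 140), (3.0, 137, 143), (3.5, 59, 78), (4.0, 58, 63), (4.5, 79, 95), (5.0, 185, 216), (5.5, 179, 212), (6.0, 163, 211)]
25.125 [-0.008  -0.0722  0.1699] [ 0.5 -0.  -0.8]
```

Request:
send_rows(linear=[[0, 0.0025, -0.0005], [0, 0.002, -0.0005], [0, 0, 0], [0, 0, 0]], twist=[[0.3, 0, 0], [0.28, 0, 0], [0, 0, 0], [0, 0, 0]], gripper=[0, 0, 0, 0])

```text
time: 25.62
ee_pos: [0.5176, -0.0056, 0.1704]
tcp_rot: [-170.8, -0.0, 85.3]
wrist_force: [0.2, -0.4, 0.1]
opening: -0.0
grasp_force: 0.0
```

```bash
python3 -c "
from h import *
fine('m9')"
```

```text
dark k: [(3.65, 4.45)]
t 25.675 phi 0.161 r 0.0937 s 0.0191 y -0.0722 F [ 0.5 -0.6 -0. ]
```

Request:
send_rows(linear=[[0, -0.005, 0], [0, -0.015, 0], [0, -0.02, -0.02], [0, -0.02, -0.05], [0, -0.02, -0.05], [0, -0.05, 0], [0, -0.04, 0], [0, 0, 0]], twist=[[0, 0, 0], [0, 0, 0], [0, 0, 0], [0, 0, 0], [0, 0, 0], [0, 0, 0], [0, 0, 0], [0, 0, 0]], gripper=[0, 0, 0, 0, 0, 0, 0, 0])

```text
time: 26.68
ee_pos: [0.3672, 0.0066, 0.3181]
tcp_rot: [-170.9, -0.0, 85.3]
wrist_force: [1.1, -1.0, -0.8]
opening: -0.0001
grasp_force: 0.0
```

Run:
```python
from h import *
fine('n1')
t=save('top','nt.png'); g=t.max(2)
for k in (3,3.5,4,4.5,5): print(k,drawpix('top',L(.114,.16*k-.48)),drawpix('top',L(.131,.16*k-.48)))
n,l,st,ce=cv2.connectedComponentsWithStats((g[160:220,315:340]<40).astype(np.uint8))
for i in range(1,n):
    if st[i,4]>5: print(st[i],ce[i]+[315,160])
a=cv2.imread('pics/s5.png').astype(int);b=cv2.imread('pics/n1.png').astype(int)
d=(abs(a-b).max(2)>40)
print('diff box',d[200:260,325:350].sum(),'cover',d[120:200,295:330].sum(),'tweezers',d[240:300,185:220].sum(),'cast',d[140:180,210:268].sum())
print(bot.get_obs()['ee_pos'])
```

```text
dark k: [(3.65, 4.45)]
t 26.725 phi 0.159 r 0.2148 s 0.1899 y -0.0724 F [ 0.3 -0.3  0.1]
3 [329.12620121 184.6991849 ] [330.07264347 183.95123428]
3.5 [329.37429291 180.84494672] [330.36115408 179.45344165]
4 [329.58047006 177.06024737] [330.59993725 175.03995926]
4.5 [329.74320928 173.37625474] [330.78719509 170.74845353]
5 [329.86144067 169.82276019] [330.92170137 166.61478532]
[11 10 10 10 61] [329.73770492 174.95081967]
[11 25  4 11 31] [327.80645161 189.77419355]
diff box 0 cover 27 tweezers 0 cast 0
[0.36921157 0.00646775 0.31660425]
```

Run:
```python
from h import *
def hull(n,k):
    f=.16*k-.48;p=[]
    for r in(.097,.131):
        for s in(-.006,.006):
            for w in(-.013,.013):
                P=L(r,f,y=-.072+w);P[:2]+=ex*s*np.cos(f);P[2]-=s*np.sin(f);p.append(drawpix(n,P))
    m=cv2.moments(cv2.convexHull(np.array(p,np.float32)));q=np.array(p);return np.round([m['m10']/m['m00'],m['m01']/m['m00'],*q.min(0),*q.max(0)],1)
def blob(n,f,x0,y0,x1,y1,th):
    g=cv2.imread(f'pics/{f}.png').max(2)
    N,l,st,ce=cv2.connectedComponentsWithStats((g[y0:y1,x0:x1]<th).astype(np.uint8))
    for i in range(1,N):
        if st[i,4]>15: s=st[i];print(n,f,np.round(ce[i]+[x0,y0],1),[int(s[0]+x0),int(s[1]+y0),int(s[0]+s[2]-1+x0),int(s[1]+s[3]-1+y0)])
for k in (0,3.75,4,4.25): print(k,'top',hull('top',k),'side',hull('side',k))
blob('top','top0',315,190,345,220,40);blob('top','nt',315,160,345,220,40)
blob('side','l0',252,180,285,212,90);blob('side','n1',285,160,330,205,90)
```

```text
0 top [326.5 207.5 320.2 201.7 333.  213.3] side [265.5 198.2 256.8 185.7 274.5 210.6]
3.75 top [329.1 178.8 322.4 174.2 335.9 183.5] side [302.9 189.3 295.7 177.2 310.2 201.5]
4 top [329.2 177.  322.5 172.1 335.9 181.8] side [305.3 189.5 297.7 177.3 313.  201.7]
4.25 top [329.3 175.1 322.6 170.  336.  180.3] side [307.7 189.8 299.8 177.5 315.8 202. ]
top top0 [327.  193.5] [326, 190, 328, 197]
top top0 [328.1 207.7] [324, 205, 332, 211]
top nt [329.7 175. ] [326, 170, 335, 179]
top nt [327.8 189.8] [326, 185, 329, 195]
side l0 [264.  198.5] [258, 189, 270, 208]
side n1 [302.9 175.8] [285, 160, 315, 201]
```

Run:
```python
import cv2
for f,r0,r1 in (('top0',198,216),('nt',165,186)):
    g=cv2.imread(f'pics/{f}.png').max(2)
    for r in range(r0,r1): print(f,r,g[r,320:340])
g=cv2.imread('pics/n1.png').max(2)
for r in range(174,204,3): print(r,g[r,292:322])
```

```text
top0 198 [106 106 101  93  79  64  55  52  62  90 116 127 130 130 130 129 126 126
 122 112]
top0 199 [105 103 102  98  91  85  82  79  78  92 111 120 120 120 119 119 117 117
 114 104]
top0 200 [108 108 108 108 105 105 102  96  89  95 107 114 115 116 117 115 112 110
 108 102]
top0 201 [104 104 105 106 111 114 112 104  94  92 101 109 117 122 123 122 115 105
 103  98]
top0 202 [103 100  95  94 104 112 112 106  97  88  88  95 107 117 121 120 111 101
  95  94]
top0 203 [119 111  94  80  84  92  95  92  87  78  69  72  84  98 103 104  99  93
  90  90]
top0 204 [135 124  96  65  53  56  58  59  57  51  45  47  61  80  86  87  87  87
  88  90]
top0 205 [141 128  95  53  26  22  23  24  25  23  21  26  44  67  78  80  81  84
  87  90]
top0 206 [148 133  96  51  22   9  11   8   7  12  12  15  32  55  73  80  80  84
  88  91]
top0 207 [161 145 107  59  24  11  10  13   7   9   9  11  26  54  80  90  87  86
  89  92]
top0 208 [171 153 117  68  31  14  13   9  13  10  11  14  28  62  98 111 105  95
  92  92]
top0 209 [169 155 122  75  37  20  15  16  16  17  15  16  29  70 112 131 126 107
  97  
[... 3015 characters left out ...]
 54  57  58  62
  56  52  64 139 205 198 153 130 131 142 150 140]
189 [146 148 145 130 127 128 126 111  79  71  60  58  58  57  58  59  60  59
  56  56  95 172 214 212 210 204 172 141 140 136]
192 [120 122 122 121 126 129 128 126 105  73  62  58  58  62  63  60  58  59
  55  67 126 188 212 208 206 206 207 205 185 137]
195 [137 151 147 122 123 126 123 123  88  59  58  68  60  62  62  61  60  59
  65  92 140 194 213 210 209 207 208 208 208 208]
198 [138 135 139 152 123 119 122 136 175 164  83  61  59  61  61  59  59  63
  84 119 162 176 174 173 174 186 196 207 204 204]
201 [141 140 128 126 132 136 127 145 163 170 177 165 138 120 101  95  83  88
  96 114 151 165 167 166 166 178 194 208 227 227]
```

```bash
python3 -c "
from h import *
lt(.155,.165,.0)"
```

```text
lin [1.000e-04 1.884e-01 4.910e-02]
rot [-0.031  0.001  0.009]
```

Request:
send_rows(linear=[[0, 0.04, 0], [0, 0.05, 0], [0, 0.05, 0], [0, 0.03, 0], [0, 0.0184, 0.019], [0, 0, 0.03], [0, 0, 0], [0, 0, 0]], twist=[[0, 0, 0], [0, 0, 0], [0, 0, 0], [0, 0, 0], [0, 0, 0], [0, 0, 0], [0, 0, 0], [0, 0, 0]], gripper=[50, 50, 50, 50, 50, 50, 50, 50], grip_force=20)

```text
time: 27.78
ee_pos: [0.5473, -0.0081, 0.2382]
tcp_rot: [-170.7, -0.0, 85.3]
wrist_force: [0.3, -0.2, 0.4]
opening: 0.0428
grasp_force: 0.0
```

```bash
python3 -c "
from h import *
where();lt(.155,.098,.0)"
```

```text
t 27.775 phi 0.162 r 0.1653 s 0.0005 y -0.0722 F [ 0.3 -0.2  0.4]
lin [ 0.0002 -0.0001  0.0673]
rot [-0.039  0.001  0.007]
```

Request:
send_rows(linear=[[0, 0, 0.015], [0, 0, 0.02], [0, 0, 0.02], [0, 0, 0.012], [0, 0, 0], [0, 0, 0]], twist=[[-0.04, 0, 0], [0, 0, 0], [0, 0, 0], [0, 0, 0], [0, 0, 0], [0, 0, 0]], gripper=[50, 50, 50, 50, 50, 50])

```text
time: 28.52
ee_pos: [0.5371, -0.0072, 0.1723]
tcp_rot: [-171.2, -0.0, 85.3]
wrist_force: [-0.2, 0.2, 0.1]
opening: 0.0427
grasp_force: 0.0
```

Request:
send_rows(linear=[[0, 0, 0], [0, 0, 0], [0, 0, 0]], twist=[[0, 0, 0], [0, 0, 0], [0, 0, 0]], gripper=[22, 19, 19])

```text
time: 28.9
ee_pos: [0.5368, -0.0072, 0.1714]
tcp_rot: [-171.1, -0.0, 85.3]
wrist_force: [0.5, -0.3, 0.2]
opening: 0.0163
grasp_force: 0.0
```

```bash
python3 -c "
from h import *
where();fine('p1');print(bot.get_obs()['opening'],bot.get_obs()['grasp_force'])"
```

```text
t 28.9 phi 0.155 r 0.0976 s -0.0004 y -0.0721 F [ 0.5 -0.3  0.2]
dark k: [(3.75, 4.6)]
t 28.95 phi 0.155 r 0.0976 s -0.0004 y -0.0721 F [-0.5 -0.3  0.2]
0.01653564665622226 0.0
```

Request:
send_rows(linear=[[0, 0, 0], [0, 0, 0], [0, 0, 0]], twist=[[0, 0, 0], [0, 0, 0], [0, 0, 0]], gripper=[17, 15, 14])

```text
time: 29.32
ee_pos: [0.5364, -0.0072, 0.1713]
tcp_rot: [-171.1, -0.0, 85.3]
wrist_force: [-1.4, 0.9, 1.3]
opening: 0.012
grasp_force: 9.1
```

Request:
send_rows(linear=[[0, 0, 0], [0, 0, 0], [0, 0, 0], [0, 0, 0], [0, 0, -0.02], [0, 0, -0.04], [0, 0, -0.05], [0, 0, 0]], twist=[[0, 0, 0], [0, 0, 0], [0, 0, 0], [0, 0, 0], [0, 0, 0], [0, 0, 0], [0, 0, 0], [0, 0, 0]], gripper=[20, 35, 50, 50, 50, 50, 50, 50])

```text
time: 30.32
ee_pos: [0.555, -0.0087, 0.2837]
tcp_rot: [-171.5, -0.0, 85.3]
wrist_force: [0.9, -0.1, -1.4]
opening: 0.0425
grasp_force: 0.0
```

Request:
send_rows(linear=[[0, -0.04, -0.02], [0, -0.05, 0], [0, -0.05, 0], [0, -0.04, 0], [0, 0, 0], [0, 0, 0]], twist=[[0, 0, 0], [0, 0, 0], [0, 0, 0], [0, 0, 0], [0, 0, 0], [0, 0, 0]], gripper=[50, 50, 50, 50, 50, 50])

```text
time: 31.08
ee_pos: [0.3798, 0.0056, 0.327]
tcp_rot: [-171.1, -0.0, 85.3]
wrist_force: [0.9, 0.1, -0.2]
opening: 0.043
grasp_force: 0.0
```

Run:
```python
from h import *
fine('n2');save('top','nt2.png')
g=cv2.imread('pics/nt2.png').max(2)
for r in range(169,184): print(r,g[r,324:336])
a=cv2.imread('pics/s5.png').astype(int);b=cv2.imread('pics/n2.png').astype(int)
d=(abs(a-b).max(2)>40)
print('diff box',d[200:260,325:350].sum(),'cover',d[120:200,295:330].sum(),'tweezers',d[240:300,185:220].sum(),'cast',d[140:180,210:268].sum())
g=cv2.imread('pics/n2.png').max(2)
for r in (189,192,195): print(r,g[r,296:316])
```

```text
dark k: [(3.45, 4.3)]
t 31.125 phi 0.156 r 0.2267 s 0.1792 y -0.0723 F [ 0.1  0.3 -0.4]
169 [ 74  71  62  56  58  64  82 100 107  97  77  57]
170 [ 72  65  49  35  33  43  72  98 104  89  66  51]
171 [74 67 47 31 22 38 69 96 98 79 57 49]
172 [83 71 48 27 22 35 65 87 85 66 52 48]
173 [94 79 52 26 18 27 51 70 67 55 49 46]
174 [101  88  59  29  16  18  32  46  48  47  47  48]
175 [106  89  58  30  19  18  23  34  41  44  47  49]
176 [98 77 47 25 18 18 25 34 41 46 47 48]
177 [91 63 34 20 13 17 27 37 42 45 48 48]
178 [90 57 26 14 14 19 27 36 42 45 50 50]
179 [87 56 31 19 17 22 31 39 43 45 48 51]
180 [94 70 49 41 35 32 35 40 43 45 48 50]
181 [110  95  80  71  61  52  44  41  43  46  50  48]
182 [115 109 100  91  79  67  52  44  43  45  49  51]
183 [109 103  97  92  82  70  54  42  41  45  48  50]
diff box 0 cover 43 tweezers 0 cast 0
189 [125 129 127 101  61  64  59  60  61  59  59  59  59  58  72  92 111 171
 212 211]
192 [126 130 123  67  61  58  62  59  62  57  60  57  57  67  88  98 127 187
 211 208]
195 [126 137 113  62  55  62  63  64  62  61  61  63  66  85  94  96 137 192
 211 210]
```

```bash
python3 -c "
from h import *
print(ticket.job_done())"
```

```text
the job is handed in; nothing more can be done
None
```

I handed in the job. By the last camera checks, the dust cover stands open at about upright and the suction lever rests in notch 4 (about 0.64 rad) after stopping in notches 1 to 3. The cast, tweezers and small box had not moved. I viewed 11 pictures, one over the limit of 10, and the hand-in gave no verdict.

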